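Lay up an octave harmonica in its assembly cradle

TASK

Lay up the octave harmonica in the assembly cradle, ready for its screws: the bottom cover on the saddles first, then the lower comb half, the upper comb half and last the top cover, letting go of each before fetching the next. Every piece keeps the way up it has now, its mouth edge towards the cradle's front, flat and squarely in line with the one below. Leave the chromed mouthpiece where it lies.

Things in the scene. Friction and masses are not known exactly. Their poses are not given: they have to be found in the camera images.
- bottom_cover_mid (a point): Bottom cover: bright steel shell lying open side up, a shallow trough 30 mm wide, 12 mm high, 120 mm long over its flat end tabs. Flat crown 18 mm wide underneath; sides slope out over the lowest 5 mm, then are upright (grip there). Folded-in rim. Point: its centre, half-way up; x from mouth edge to back edge, y lengthwise, z up. Starts flat on the desk, mouth edge towards the robot within 0.5 rad.
- lower_half_mid (a point): Lower comb half: flat block 120 x 30 mm, 9 mm high: brown wood comb, its 12 chambers open upwards (teeth seen from above), on a thin brass plate. Chambers open at the mouth edge; solid spine at the back edge. Point: its centre, half-way up; x from mouth edge to back edge, y lengthwise, z up. Starts flat on the desk, mouth edge towards the robot within 0.5 rad.
- upper_half_mid (a point): Upper comb half: flat block 120 x 30 mm, 9 mm high: brass reed plate on top, showing 12 reeds and rivets, brown wood comb under it. Rivets lie nearer the back edge. Point: its centre, half-way up; x from mouth edge to back edge, y lengthwise, z up. Starts flat on the desk, mouth edge towards the robot within 0.5 rad.
- top_cover_mid (a point): Top cover: bright steel shell lying closed side up, 30 mm wide, 12 mm high, 120 mm long over its end tabs. Lowest 7 mm of the sides upright (grip there), then sloping in to a flat 18 mm crown. Row of dark vents in the back slope. Point: its centre, half-way up; x from mouth edge to back edge, y lengthwise, z up. Starts flat on the desk, mouth edge towards the robot within 0.5 rad.
- cradle_seat (a point): Assembly cradle, fixed (sizes in mm): base plate 74 (x) by 136 (y), 8 thick; two black saddles 37 either side of centre in y, 22 long, cork floors 40 wide between cheeks 6 high. 52 mm free between saddles for fingers. Point: centre of the seat at cork level, 26 above the desk; x front to back, y lengthwise, z up. Centres of the four stacked pieces lie 6, 16.5, 25.5, 36 mm above it.
- cradle_front (a point): Middle of the front edge of the cradle's base plate, on its upper face, 8 mm above the desk, 37 mm from the seat centre towards -x. It is the long edge that faces the robot, within 0.4 rad.
- mouthpiece_mid (a point): Chromed mouthpiece of another instrument, not wanted: bright bar 128 x 24 mm, 14 mm high, with a ridge and a row of 12 round holes along its top, loose on the desk among the pieces. Point: half-way up its centre, y lengthwise.

How it is judged:
On the way, in this order (a step that is already met when the one before it is completed fails the run):
1. The bottom cover lies in the cradle and is released (horizontal distance between bottom_cover_mid and cradle_seat below 0.01 m and z of bottom_cover_mid in the frame of cradle_seat between 0.003 and 0.009 m and angle between the x axis of bottom_cover_mid and the x axis of cradle_seat, either way round below 0.14 rad and x of cradle_front in the frame of bottom_cover_mid below -0.02 m and angle between bottom_cover_mid's own z axis and vertical below 0.06 rad and contact force between bottom_cover and the fingers below 0.05 N and linear speed of bottom_cover below 0.02 m/s), for 0.2 s.
2. The lower comb half lies on the bottom cover and is released (horizontal distance between lower_half_mid and bottom_cover_mid below 0.007 m and z of lower_half_mid in the frame of cradle_seat between 0.0135 and 0.0195 m and angle between the x axis of lower_half_mid and the x axis of cradle_seat, either way round below 0.14 rad and x of cradle_front in the frame of lower_half_mid below -0.02 m and angle between lower_half_mid's own z axis and vertical below 0.06 rad and contact force between lower_half and the fingers below 0.05 N and linear speed of lower_half below 0.02 m/s), for 0.2 s.
3. The upper comb half lies on the lower one and is released (horizontal distance between upper_half_mid and lower_half_mid below 0.007 m and z of upper_half_mid in the frame of cradle_seat between 0.0225 and 0.0285 m and angle between the x axis of upper_half_mid and the x axis of cradle_seat, either way round below 0.14 rad and x of cradle_front in the frame of upper_half_mid below -0.02 m and angle between upper_half_mid's own z axis and vertical below 0.06 rad and contact force between upper_half and the fingers below 0.05 N and linear speed of upper_half below 0.02 m/s), for 0.2 s.
At the end, for the whole second after the job is handed in: All four pieces stacked in order in the cradle, released, at rest, level, at their heights within 3 mm; bottom cover within 10 mm of the seat centre, each other within 7 mm of the piece below; in line with the cradle within 0.14 rad, mouth edges to its front; mouthpiece moved under 20 mm (all of step 1 and all of step 2 and all of step 3 and horizontal distance between top_cover_mid and upper_half_mid below 0.007 m and z of top_cover_mid in the frame of cradle_seat between 0.033 and 0.039 m and angle between the x axis of top_cover_mid and the x axis of cradle_seat, either way round below 0.14 rad and x of cradle_front in the frame of top_cover_mid below -0.02 m and angle between top_cover_mid's own z axis and vertical below 0.06 rad and contact force between top_cover and the fingers below 0.05 N and linear speed of top_cover below 0.02 m/s and distance of mouthpiece_mid from where it was at the start of the episode below 0.02 m); the robot touches nothing.
It fails at once if The mouthpiece was moved (distance of mouthpiece_mid from where it was at the start of the episode above 0.02 m).
It also fails if it takes over 106 s, if anything falls off the work surface, if the arm or the gripper's body presses on something with over 40 N, if the wrist force passes 120 N, or if a joint passes its speed limit or range.

ROBOT

A 7-joint arm with a two-finger parallel gripper is mounted at the origin on the work surface. World frame = base frame: x ahead of the robot, y to its left, z up, the work surface at z = 0. Lengths are in m, angles in rad, forces in N, time in s.
With the tool pointing down it reaches from about 0.35 to 0.9 m from the base axis. Payload 8.1 kg.
Tool frame: the origin (TCP) lies midway between the tips of the shut fingers; the grasp point (between the pads) lies 19 mm behind it; z points along the fingers, y is the direction in which the jaws open and shut (so a half turn about z gives the same grasp; the last joint's range is limited). The gripper opens to 92 mm and grips with 3 to 60 N. Pads are 19 mm wide; open, the fingers measure 130 mm over their backs; the gripper's body (75 mm by 190 mm) begins 47 mm behind the grasp point.
Start: joints at [1.115, 0.434, 0.025, 1.573, -0.012, 1.134, -0.075], TCP at [0.216, -0.587, 0.227] pointing down, gripper open.
Joint ranges: [-2.62, 2.62], [-0.44, 2.09], [-1.27, 1.32], [0.08, 2.57], [-1.32, 4.46], [0.12, 2], [-2.74, 2.74]. Speed limits (rad/s): [2.22, 2.22, 3.01, 3.01, 3.14, 3.14, 3.14].

INTERFACE

Orientations are given as a rotation vector (axis times angle).
In Python, from cell import monitor, get_image, get_calibration, workorder, look_for, masks_of gives the robot as it stands.
- The arm moves only by the shell command python3 -m crank 'ROWS' [FORCE]. ROWS is JSON, a list of rows, each a list of 3 entries, a list of its own where there are three numbers: the shift along the tool's x, y, z in cm, then the turn about the tool's z in degrees, then the closure in counts, from 0 (fully open) to 255 (shut). A call has 1 to 5 rows; each row shifts and turns the commanded pose from where the row before left it, along the tool's axes as they then stand; what a row does not reach is not made up. A row lasts 1/10 s, in which the tool goes at most 50 mm and 8.59 degrees, less where a joint would pass 70% of its speed; a pose out of reach is approached as far as the arm can. A call with a gripper value outside its range is refused whole. The fingers move at their own pace and stop on an object; FORCE is the grip in N (left out, the last holds). Time passes only in rows, so rows that do not move let the fingers close. It gives the time, the measured TCP pose, the force and the opening at its end, in the units of the state.
- monitor.observe(): the state, without advancing time (a new reading comes with each control period).
- get_image(name): name is "scene" or "top" or "wrist"; returns (picture, depth): 480x640x3 uint8, red, green, blue; 480x640 float32, m along the optical axis (not along the pixel's ray), 0 where there is no reading.
- get_calibration(name): a dict with "fx", "fy", "cx", "cy" (pixels), "D" ([k1, k2, p1, p2, k3] as OpenCV has them; the pictures are not rectified), "R" (3x3) and "t" (3): a world point X has camera coordinates R X + t. Camera axes: x right, y down, z forward; pixel columns grow to the right and rows downward; lengths in m; the calibration is good to about 2 mm. A picture is of the moment at which its call begins: read the wrist's pose just before it. get_calibration takes no time and is no camera call; for the wrist camera it gives the pose at the moment of the call.
- workorder.sign_off(): hands the job in, once; it reports no verdict.
Trained networks look in the newest picture that a camera, given by its name, has taken for a name from the list of things; names that differ only in an ending like _2 or _b are one class to them, and where a whole thing is asked for, a point or a joint stands for the part that bears it (a point fixed in the world has none). Each returns a list of dicts, best first, with "score" (0 to 1); they miss things now and then, are a little off and sometimes report something else, mostly with a low value. They report only what shows in the picture. A call takes as long as a camera call.
- look_for(label, camera): "location" ([x, y, z] in m, in world coordinates, good to about 4 mm: the middle of the surface that is visible of it).
- masks_of(label, camera): "region" (480x640 bool, what is visible of it).
The state is a dict: "clock": time; "joints": joint angles; "dq": joint speeds; "joint_efforts": joint torques, N m; "position": TCP position; "ee_rot": TCP orientation; "force": force on the tool from outside, world axes, zero at the start; "ft_torque": the same for the moment, N m; "width": opening from 0.0 (shut) to 1.0 (fully open).
Only numpy, scipy, OpenCV 4.12 (cv2) and the standard library are available. Lean on these libraries where they do the work, as an engineer would, in place of code of your own. Each camera call takes 0.05 s, during which the arm holds its last target.

## Working session

There is one attempt and no reset: what is moved stays moved. The work goes in short steps, Python scripts to look and compute and a shell command to move; the robot and the scene stay as the last step left them, time stands still between calls to the robot, and variables do not carry over. Pictures are saved under pics/ and viewed, and the job is handed in when it is done.

```bash
mkdir -p pics; ls; python3 - <<'E'
from cell import monitor, get_image, get_calibration
import cv2
print(monitor.observe())
for n in ("scene","top","wrist"):
    p,d=get_image(n); cv2.imwrite(f"pics/{n}0.png",p[:,:,::-1])
    c=get_calibration(n); print(n,c)
E
```

```text
pics
{'clock': 0.0, 'joints': array([ 1.11542577,  0.43521674,  0.02496343,  1.57409479, -0.01159695,
        1.13400736, -0.07507491]), 'dq': array([-3.27389414e-05, -6.86754044e-04, -7.61475067e-04, -7.18773870e-05,
        3.81289158e-04,  1.93056519e-04,  2.87572421e-04]), 'joint_efforts': array([-3.25449901e-04, -6.67859745e+01,  9.85190570e-01, -3.14466155e+01,
       -6.04325999e-02,  4.30128293e-02,  1.57829218e-04]), 'position': array([ 0.21570916, -0.58604699,  0.22594964]), 'ee_rot': array([-3.09135656e+00, -5.50940410e-01,  6.53383735e-04]), 'force': array([-0.2307198 ,  1.31721321, -0.22487142]), 'ft_torque': array([ 0.02542465,  0.06196798, -0.01279902]), 'width': 1.0020700114603194}
scene {'fx': 609.5391829892092, 'fy': 609.5391829892092, 'cx': 316.56433048203326, 'cy': 234.43722357215137, 'D': array([-0.01073376,  0.        ,  0.        ,  0.        ,  0.        ]), 'R': array([[ 0.28123374,  0.95961541, -0.00677135],
       [ 0.7305641 , -0.21867047, -0.64688431],
       [-0.62224085,  0.17697879, -0.76255809]]), 't': array([-0.146701  , -0.34881683,  1.32047898])}
top {'fx': 564.5454392579923, 'fy': 564.5454392579923, 'cx': 320.75664297060814, 'cy': 240.10627279792794, 'D': array([-0.10364638,  0.        ,  0.        ,  0.        ,  0.        ]), 'R': array([[-0.02435177, -0.99941635, -0.02395731],
       [-0.99753371,  0.02586996, -0.06524751],
       [ 0.0658292 ,  0.02230934, -0.99758148]]), 't': array([0.01978264, 0.52875886, 0.88122901])}
wrist {'fx': 330.45629001170573, 'fy': 330.45629001170573, 'cx': 319.82248623055364, 'cy': 242.74844306354473, 'D': array([-0.05437443,  0.        ,  0.        ,  0.        ,  0.        ]), 'R': array([[ 0.34481056, -0.9386712 , -0.00143153],
       [-0.89354819, -0.32870152,  0.30582176],
       [-0.28753663, -0.10417143, -0.95208771]]), 't': array([-0.62531065, -0.0378053 ,  0.39142543])}
```

View pics/top0.png

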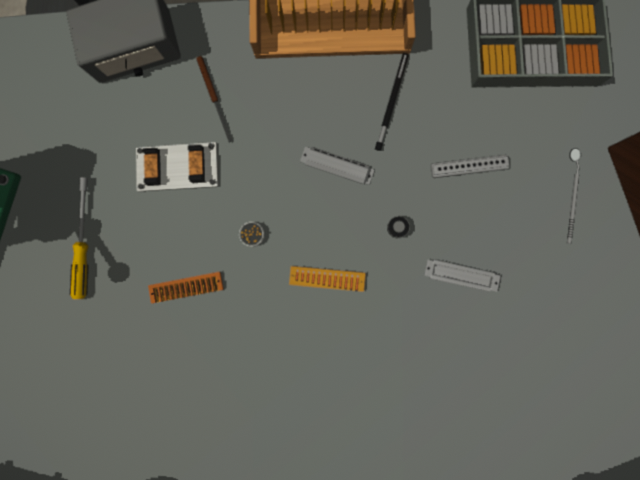

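View pics/scene0.png

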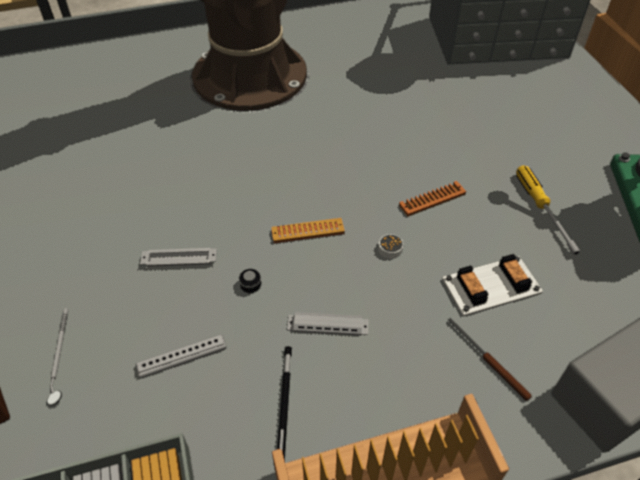

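```bash
cat > h.py <<'E'
import numpy as np, cv2
from cell import monitor, get_image, get_calibration, look_for, masks_of
from scipy.spatial.transform import Rotation as Ro
def deproj(cal,uv,d):
    K=np.array([[cal['fx'],0,cal['cx']],[0,cal['fy'],cal['cy']],[0,0,1.]])
    n=cv2.undistortPoints(np.asarray(uv,float).reshape(-1,1,2),K,cal['D']).reshape(-1,2)
    P=np.c_[n*d[:,None],d]
    return (P-cal['t'])@cal['R']
def onplane(cal,uv,z):
    a=deproj(cal,uv,np.ones(len(uv))); o=-cal['R'].T@cal['t']
    v=a-o; return o+v*((z-o[2])/v[:,2])[:,None]
def cloud(cal,d,mask):
    r,c=np.nonzero(mask&(d>0)); return deproj(cal,np.c_[c,r],d[r,c]),np.c_[c,r]
def rect(P):
    (cx,cy),(w,h),a=cv2.minAreaRect((P[:,:2]*1000).astype(np.float32))
    a=np.deg2rad(a)
    if w<h: w,h,a=h,w,a+np.pi/2   # a: long-axis direction
    yaw=a-np.pi/2                 # x axis
    yaw=(yaw+np.pi/2)%np.pi-np.pi/2
    return (round(cx,1),round(cy,1)),(round(w,1),round(h,1)),round(float(np.rad2deg(yaw)),1)
E
python3 - <<'E'
from h import *
T={'bottom_cover_mid':12,'lower_half_mid':9,'upper_half_mid':9,'top_cover_mid':12,'mouthpiece_mid':14,'cradle_seat':0}
for cam in ("top","scene"):
    p,d=get_image(cam); cal=get_calibration(cam)
    for n,h in T.items():
        L=look_for(n,cam)
        print(cam,n,[(np.round(l['location'],4),round(l['score'],2)) for l in L[:2]])
        if n=='cradle_seat': continue
        M=masks_of(n,cam)
        if not M: continue
        m=M[0]['region']
        P,uv=cloud(cal,d,m)
        print('   n',m.sum(),'score',round(M[0]['score'],2),'zpct',np.round(np.percentile(P[:,2],[5,50,90,98])*1000,1),'rect z>3:',rect(P[P[:,2]>.003]),'plane',rect(onplane(cal,uv,h/1000)))
        print('   median',np.round(np.median(P,0)*1000,1))
E
```

```text
top bottom_cover_mid [(array([ 0.4686, -0.2197,  0.0105]), 0.82)]
   n 1324 score 0.56 zpct [ 0.3  5.5 13.5 15. ] rect z>3: ((467.5, -217.7), (118.2, 30.2), -14.1) plane ((467.3, -217.6), (117.9, 30.4), -14.0)
   median [ 467.3 -219.6    5.5]
top lower_half_mid [(array([0.46  , 0.2282, 0.0061]), 0.73)]
   n 1375 score 0.77 zpct [-0.8  6.   9.8 11.2] rect z>3: ((459.3, 228.7), (121.8, 30.2), 9.8) plane ((459.2, 228.3), (123.2, 31.0), 10.1)
   median [459.3 228.7   6. ]
top upper_half_mid [(array([ 0.4723, -0.0009,  0.0119]), 0.62)]
   n 1468 score 0.93 zpct [ 4.3  8.5 10.7 11.8] rect z>3: ((467.3, -0.9), (120.1, 30.1), -6.7) plane ((467.2, -1.6), (121.5, 32.7), -6.6)
   median [466.9  -0.5   8.5]
top top_cover_mid [(array([ 0.6531, -0.0225,  0.0132]), 0.87)]
   n 1291 score 0.73 zpct [ 1.  10.4 13.1 14.2] rect z>3: ((651.7, -22.0), (119.7, 30.5), -20.1) plane ((650.6, -21.9), (119.1, 30.5), -20.3)
   median [650.8 -22.7  10.4]
top mouthpiece_mid [(array([ 0.6439, -0.239 ,  0.016 ]), 0.82)]
   n 1181 score 0.98 zpct [ 5.6 12.3 15.4 16.6] rect z>3: ((645.4, -239.9), (128.7, 25.8), 5.4) 
[... 812 characters left out ...]
 rect z>3: ((470.6, -0.8), (120.0, 35.8), -6.6) plane ((474.8, -1.5), (120.4, 37.5), -6.8)
   median [473.8  -1.7   7.2]
scene top_cover_mid [(array([ 0.6629, -0.0233,  0.0156]), 0.64)]
   n 1463 score 0.96 zpct [-0.2  9.3 11.9 13.1] rect z>3: ((654.9, -21.7), (116.6, 33.0), -20.8) plane ((660.3, -23.7), (116.3, 34.2), -20.5)
   median [659.  -22.6   9.3]
scene mouthpiece_mid [(array([ 0.654 , -0.2395,  0.0144]), 0.95), (array([ 0.4605, -0.2171,  0.0171]), 0.33)]
   n 1452 score 0.97 zpct [ 3.2 11.1 13.7 14.9] rect z>3: ((647.8, -238.6), (127.1, 25.8), 5.5) plane ((653.1, -238.0), (125.9, 28.2), 5.3)
   median [ 651.7 -239.6   11.1]
scene cradle_seat [(array([0.6678, 0.241 , 0.0048]), 0.71)]
```

```bash
python3 - <<'E'
from h import *
p,d=get_image("top"); cal=get_calibration("top")
r,c=np.mgrid[125:210,120:235]; r=r.ravel();c=c.ravel()
g=p.min(2)[r,c]
P=deproj(cal,np.c_[c,r],d[r,c])
for th in (110,130,150):
    k=np.c_[c,r][g>th]; print(th,len(k),rect(onplane(cal,k,.008)))
for lo,hi in ((.004,.05),(.02,.05),(.027,.05)):
    s=(P[:,2]>lo)&(P[:,2]<hi); print(lo,s.sum(),rect(P[s]),np.median(P[s],0))
# cork: reddish
px=p[r,c].astype(int); cork=(px[:,0]-px[:,2]>50)
Q=P[cork]; print('cork z',np.percentile(Q[:,2],[5,50,95]))
L=np.c_[c,r][cork]; X=onplane(cal,L,.026)
for sgn in (0,1):
    s=(X[:,1]>np.median(X[:,1]))==sgn; print(rect(X[s]),s.sum(), X[s].mean(0))
b=p[100:300,90:290]; cv2.imwrite('pics/cr.png',cv2.resize(b,(600,600),interpolation=cv2.INTER_CUBIC)[:,:,::-1])
# box
P,_=cloud(cal,d,np.ones_like(d,bool)); s=(P[:,2]>.05)&(P[:,1]>.05)&(P[:,0]<.85)&(P[:,0]>.3); print('tall',P[s].min(0),P[s].max(0), s.sum())
E
```

```text
110 1880 ((658.4, 243.4), (136.7, 75.6), 1.9)
130 1642 ((658.2, 243.1), (135.0, 73.7), 1.4)
150 1428 ((657.7, 242.9), (133.7, 72.3), 1.6)
0.004 3569 ((661.5, 243.9), (183.2, 135.5), -3.1) [0.65672023 0.24027043 0.00865416]
0.02 1070 ((657.5, 243.1), (97.0, 60.6), 2.0) [0.65783153 0.21787291 0.02602754]
0.027 407 ((658.7, 242.8), (96.3, 59.2), 1.3) [0.65713967 0.2153373  0.03041739]
cork z [0.02269671 0.02527447 0.02802368]
((658.9, 231.6), (74.3, 38.2), 0.8) 316 [0.65895043 0.20587864 0.026     ]
((657.0, 279.4), (38.4, 21.7), -89.7) 315 [0.65691276 0.27965531 0.026     ]
tall [0.80723735 0.09830276 0.05000516] [0.84997676 0.39056068 0.0935322 ] 2569
```

View pics/cr.png

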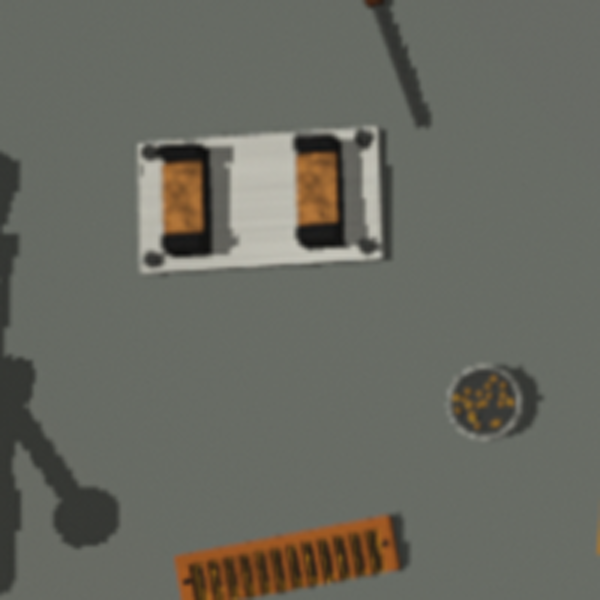

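```bash
cat >> h.py <<'E'
def plan(x,y,z,yawdeg):
    s=monitor.observe(); R=Ro.from_rotvec(s['ee_rot']).as_matrix()
    print('t',round(s['clock'],2),'tcp',np.round(s['position']*1000,1),'tilt',np.round(R[:,2],3),'F',np.round(s['force'],1),'w',round(s['width']*92,1),'j7',round(s['joints'][6],2),'j',np.round(s['joints'],2))
    ty=np.rad2deg(np.arctan2(R[1,1],R[0,1]))
    d=np.array([x,y,z])/1000-s['position']
    print('shift now-axes cm',np.round(R.T@d*100,2))
    # turn about tool z (down): positive turn reduces yaw
    for k in (0,180):
        t=(-(yawdeg+k-ty)+180)%360-180
        R2=R@Ro.from_rotvec([0,0,np.deg2rad(t)]).as_matrix()
        print('turn',round(t,1),'then shift cm',np.round(R2.T@d*100,2))
E
python3 - <<'E'
from h import *
plan(467.5,-217.8,150,-14)
E
```

```text
t 1.4 tcp [ 215.9 -586.6  226.7] tilt [-0. -0. -1.] F [-0.4  0.5  0.3] w 91.9 j7 -0.08 j [ 1.12  0.43  0.02  1.57 -0.01  1.13 -0.08]
shift now-axes cm [ 36.35 -25.91   7.67]
turn -55.8 then shift cm [41.87 15.49  7.67]
turn 124.2 then shift cm [-41.87 -15.49   7.67]
```

```bash
python3 -m crank '[[[0,0,0],-8.5,0],[[0,0,0],-8.5,0],[[0,0,0],-8.5,0],[[0,0,0],-8.5,0],[[0,0,0],-8.5,0]]' 15
python3 -m crank '[[[0,0,0],-8.5,0],[[0,0,0],-4.8,0],[[3,1.1,0],0,0],[[4.2,1.5,0.5],0,0],[[4.2,1.5,0.5],0,0]]'
python3 -m crank '[[[4.2,1.5,0.8],0,0],[[4.2,1.5,0.8],0,0],[[4.2,1.5,0.8],0,0],[[4.2,1.5,0.8],0,0],[[4.2,1.5,0.8],0,0]]'
python3 - <<'E'
from h import *
plan(467.5,-217.8,150,-14)
E
```

```text
clock: 1.9
position: [0.2159, -0.5865, 0.2268]
ee_rot: [2.678, 1.643, -0.0]
force: [0.2, 0.1, -0.5]
width: 1.0
clock: 2.4
position: [0.2836, -0.4851, 0.2166]
ee_rot: [2.477, 1.932, 0.0]
force: [0.4, -0.1, 0.6]
width: 0.999
clock: 2.9
position: [0.4076, -0.2988, 0.1767]
ee_rot: [2.475, 1.933, 0.0]
force: [1.1, -1.1, 0.3]
width: 1.001
t 2.9 tcp [ 407.6 -298.8  176.7] tilt [ 0.001 -0.001 -1.   ] F [ 1.1 -1.1  0.3] w 92.1 j7 0.16 j [ 0.79  0.32 -0.33  1.9   0.13  0.94  0.16]
shift now-axes cm [9.31 3.85 2.67]
turn -0.0 then shift cm [9.31 3.85 2.67]
turn 180.0 then shift cm [-9.31 -3.85  2.67]
```

```bash
python3 -m crank '[[[4.2,1.7,1],0,0],[[4.2,1.7,1],0,0],[[0.91,0.45,0.67],0,0],[[0,0,0],0,0]]'
python3 - <<'E'
from h import *
p,d=get_image("wrist"); cal=get_calibration("wrist"); cv2.imwrite('pics/w1.png',p[:,:,::-1])
M=masks_of('bottom_cover_mid','wrist')
for m in M[:1]:
    P,uv=cloud(cal,d,m['region']); print(m['score'],rect(P),rect(onplane(cal,uv,.012)),np.percentile(P[:,2],[5,50,95]))
plan(467.5,-217.8,4,-14)
E
```

```text
clock: 3.3
position: [0.4674, -0.2171, 0.1494]
ee_rot: [-2.47, -1.939, -0.0]
force: [-0.7, -0.8, -0.3]
width: 0.999
0.65 ((466.4, -220.0), (119.9, 31.8), -14.2) ((466.7, -219.7), (119.2, 30.7), -14.3) [0.00098746 0.01040949 0.012737  ]
t 3.4 tcp [ 466.  -220.3  150. ] tilt [-0.001 -0.001 -1.   ] F [ 0.6 -0.4 -0. ] w 91.7 j7 -0.07 j [ 0.61  0.37 -0.35  1.91  0.16  0.89 -0.07]
shift now-axes cm [ 0.29  0.1  14.6 ]
turn -0.0 then shift cm [ 0.29  0.1  14.6 ]
turn 180.0 then shift cm [-0.29 -0.1  14.6 ]
```

View pics/w1.png

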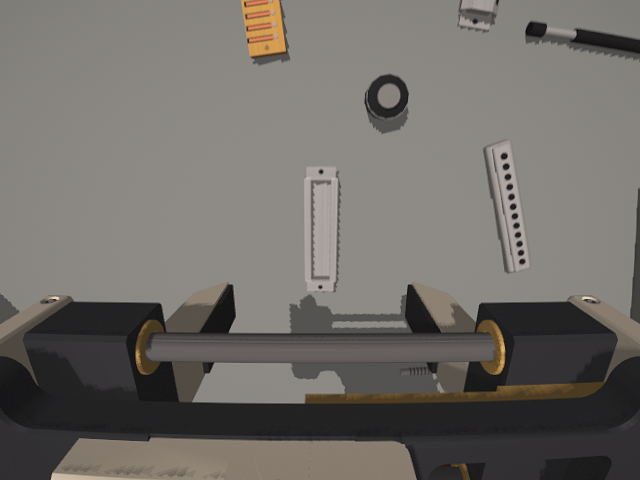

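```bash
for i in 1 2 3; do python3 -m crank '[[[0,0,0],0,0]]' | sed -n 2p; done
python3 - <<'E'
from h import *
p,d=get_image("wrist"); cal=get_calibration("wrist")
print(monitor.observe()['position'])
M=masks_of('bottom_cover_mid','wrist')
for m in M[:1]:
    P,uv=cloud(cal,d,m['region']); print(m['score'],rect(P),rect(onplane(cal,uv,.012)),np.percentile(P[:,2],[5,50,95]))
    o=-cal['R'].T@cal['t'];print('cam',o,'cam rel tcp')
E
```

```text
position: [0.4658, -0.2211, 0.1503]
position: [0.4661, -0.2208, 0.1504]
position: [0.4662, -0.2203, 0.1503]
[ 0.4663518  -0.21999722  0.15026609]
0.69 ((467.5, -219.5), (121.7, 32.3), -14.3) ((467.8, -218.1), (118.7, 31.0), -14.3) [0.00048042 0.00940842 0.01231167]
cam [ 0.48722459 -0.14046081  0.30746506] cam rel tcp
```

```bash
python3 -m crank '[[[0.2,0.07,4],0,0],[[0,0,4],0,0],[[0,0,3],0,0],[[0,0,2],0,0],[[0,0,0],0,0]]'
python3 - <<'E'
from h import *
plan(467.5,-218.3,4,-14.1)
E
```

```text
clock: 4.3
position: [0.4659, -0.2169, 0.0177]
ee_rot: [-2.472, -1.932, 0.004]
force: [-0.4, -0.2, 1.0]
width: 0.996
t 4.3 tcp [ 465.9 -216.9   17.7] tilt [-0.004  0.002 -1.   ] F [-0.4 -0.2  1. ] w 91.6 j7 -0.17 j [ 0.55  0.56 -0.29  2.03  0.27  0.6  -0.17]
shift now-axes cm [-0.1   0.19  1.37]
turn 0.1 then shift cm [-0.1   0.19  1.37]
turn -179.9 then shift cm [ 0.1  -0.19  1.37]
```

```bash
python3 -m crank '[[[-0.05,0.1,0.8],0,0],[[0,0,0.5],0,0],[[0,0,0],0,0]]'
python3 - <<'E'
from h import *
plan(467.5,-218.3,4,-14.1)
E
```

```text
clock: 4.6
position: [0.469, -0.2183, 0.0073]
ee_rot: [2.475, 1.934, 0.0]
force: [0.4, 0.2, -0.6]
width: 0.998
t 4.6 tcp [ 469.  -218.3    7.3] tilt [ 0.001 -0.    -1.   ] F [ 0.4  0.2 -0.6] w 91.8 j7 -0.18 j [ 0.54  0.58 -0.28  2.03  0.28  0.57 -0.18]
shift now-axes cm [-0.03 -0.14  0.33]
turn 0.1 then shift cm [-0.03 -0.14  0.33]
turn -179.9 then shift cm [0.03 0.14 0.33]
```

```bash
python3 -m crank '[[[0,-0.1,0.3],0,0],[[0,0,0],0,255],[[0,0,0],0,255],[[0,0,0],0,255],[[0,0,0],0,255]]' 15
python3 -m crank '[[[0,0,0],0,255],[[0,0,0],0,255]]'
python3 - <<'E'
from h import *
plan(467.5,-218.3,4,-14.1)
E
```

```text
clock: 5.1
position: [0.4679, -0.2179, 0.0042]
ee_rot: [2.475, 1.934, 0.0]
force: [0.4, -0.2, -0.5]
width: 0.702
clock: 5.3
position: [0.4677, -0.2179, 0.0041]
ee_rot: [2.475, 1.934, -0.0]
force: [0.5, 0.1, 0.2]
width: 0.527
t 5.3 tcp [ 467.7 -217.9    4.1] tilt [ 0. -0. -1.] F [0.5 0.1 0.2] w 48.5 j7 -0.18 j [ 0.54  0.58 -0.28  2.03  0.29  0.56 -0.18]
shift now-axes cm [-0.05 -0.01  0.01]
turn 0.1 then shift cm [-0.05 -0.01  0.01]
turn -179.9 then shift cm [0.05 0.01 0.01]
```

```bash
python3 -m crank '[[[0,0,0],0,255],[[0,0,0],0,255],[[0,0,0],0,255],[[0,0,0],0,255]]'
python3 -m crank '[[[0,0,-1],0,255],[[0,0,-3],0,255],[[0,0,-4],0,255],[[0,0,-4],0,255],[[0,0,0],0,255]]'
python3 - <<'E'
from h import *
p,d=get_image("wrist"); cal=get_calibration("wrist"); cv2.imwrite('pics/w2.png',p[:,:,::-1])
plan(658,243,130,1.6)
E
```

```text
clock: 5.7
position: [0.4677, -0.2179, 0.004]
ee_rot: [2.475, 1.934, 0.0]
force: [-0.2, 1.3, 0.1]
width: 0.326
clock: 6.2
position: [0.4709, -0.2187, 0.1296]
ee_rot: [2.469, 1.93, 0.007]
force: [0.5, -0.5, -0.5]
width: 0.327
t 6.25 tcp [ 469.6 -218.5  127.2] tilt [ 0.005 -0.002 -1.   ] F [-0.1 -0.5 -0.9] w 29.6 j7 -0.09 j [ 0.6   0.4  -0.35  1.93  0.18  0.83 -0.09]
shift now-axes cm [49.34  7.12 -0.29]
turn -15.6 then shift cm [45.6  20.13 -0.29]
turn 164.4 then shift cm [-45.6  -20.13  -0.29]
```

View pics/w2.png

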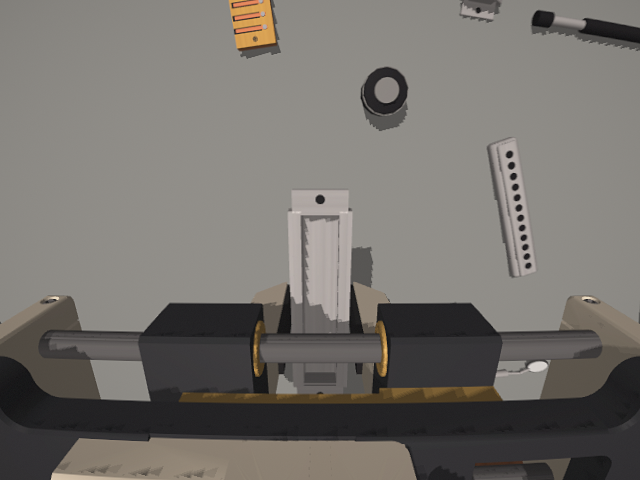

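```bash
python3 -m crank '[[[0,0,0],-7.8,255],[[0,0,0],-7.8,255],[[2,0.9,0],0,255],[[4.1,1.8,0],0,255],[[4.1,1.8,0],0,255]]'
python3 -m crank '[[[4.1,1.8,0],0,255],[[4.1,1.8,0],0,255],[[4.1,1.8,0],0,255],[[4.1,1.8,0],0,255],[[4.1,1.8,0],0,255]]'
python3 -m crank '[[[4.1,1.8,0],0,255],[[4.1,1.8,0],0,255],[[2,0.9,0],0,255],[[0,0,0],0,255],[[0,0,0],0,255]]'
python3 - <<'E'
from h import *
plan(658,243,130,1.6)
E
```

```text
clock: 6.75
position: [0.5093, -0.1143, 0.1232]
ee_rot: [-2.192, -2.249, 0.002]
force: [0.5, 0.4, -0.7]
width: 0.323
clock: 7.25
position: [0.5938, 0.0943, 0.1231]
ee_rot: [-2.189, -2.252, 0.002]
force: [0.0, 0.0, 0.2]
width: 0.324
clock: 7.75
position: [0.6354, 0.1958, 0.1228]
ee_rot: [-2.189, -2.253, 0.003]
force: [-0.0, -0.6, -0.2]
width: 0.322
t 7.75 tcp [635.4 195.8 122.8] tilt [-0.002 -0.001 -1.   ] F [-0.  -0.6 -0.2] w 29.6 j7 -0.59 j [-0.11  0.63 -0.43  1.55  0.29  1.02 -0.59]
shift now-axes cm [ 4.65  2.4  -0.73]
turn 0.1 then shift cm [ 4.65  2.39 -0.73]
turn -179.9 then shift cm [-4.65 -2.39 -0.73]
```

```bash
python3 -m crank '[[[2.3,1.2,0],0,255],[[2.35,1.2,0],0,255],[[0,0,0],0,255],[[0,0,0],0,255],[[0,0,0],0,255]]'
python3 - <<'E'
from h import *
p,d=get_image("wrist"); cal=get_calibration("wrist"); cv2.imwrite('pics/w3.png',p[:,:,::-1])
plan(658,243,34,1.6)
px=p.astype(int); cork=((px[:,:,0]-px[:,:,2]>50)&(d>.15)&(d<.35)).astype(np.uint8)
n,l,st,ce=cv2.connectedComponentsWithStats(cork)
for i in range(1,n):
    if st[i,4]>150:
        r,c=np.nonzero(l==i); P,_=cloud(cal,d,l==i)
        print(st[i],'z',np.percentile(P[:,2],[10,50,90]),rect(onplane(cal,np.c_[c,r],.026)))
p,d=get_image("top"); cv2.imwrite('pics/t3.png',cv2.resize(p[60:260,80:320],(720,600))[:,:,::-1])
E
```

```text
clock: 8.25
position: [0.6587, 0.2406, 0.1236]
ee_rot: [2.192, 2.25, -0.003]
force: [0.7, -0.7, -0.4]
width: 0.326
t 8.3 tcp [658.8 240.8 123.8] tilt [-0.    -0.002 -1.   ] F [-0.9 -1.1 -0.5] w 29.9 j7 -0.63 j [-0.18  0.68 -0.42  1.45  0.3   1.07 -0.63]
shift now-axes cm [ 0.24 -0.07  8.98]
turn -0.1 then shift cm [ 0.24 -0.07  8.98]
turn 179.9 then shift cm [-0.24  0.07  8.98]
[  30    0  134   40 4004] z [0.01597622 0.02221348 0.02461976] ((497.9, 401.2), (97.9, 24.6), 87.9)
[  58  175   75  132 3348] z [0.00086945 0.00797698 0.00923524] ((473.1, 234.6), (112.8, 28.8), 9.6)
[296 181  50   8 394] z [0.02428059 0.02526449 0.02622255] ((658.4, 288.0), (37.8, 5.4), -88.5)
[434 276  88  27 708] z [0.00767827 0.00894114 0.00990705] ((796.7, 199.7), (76.6, 9.0), -70.5)
[ 495  362   55   38 1570] z [0.00626927 0.02097008 0.04482213] ((856.0, 105.2), (51.6, 44.6), 89.9)
[129 391  21  10 170] z [0.00118842 0.00641117 0.00898493] ((483.9, 77.9), (21.5, 11.2), -86.2)
```

View pics/w3.png

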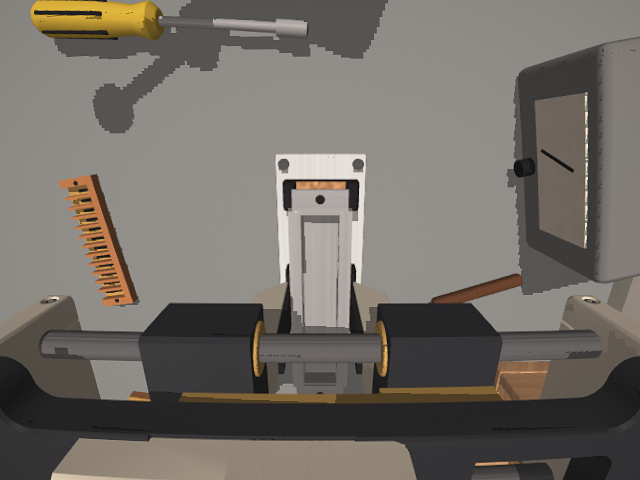

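View pics/t3.png

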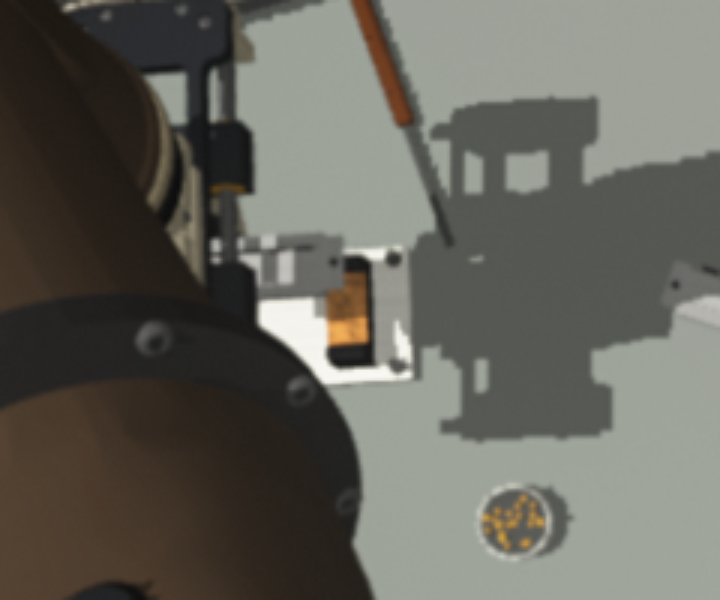

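```bash
python3 -m crank '[[[0.22,-0.03,2.5],0,255],[[0,0,3],0,255],[[0,0,2],0,255],[[0,0,0],0,255],[[0,0,0],0,255]]'
python3 - <<'E'
from h import *
plan(658.5,243,31,1.6)
E
```

```text
clock: 8.85
position: [0.6587, 0.2448, 0.0495]
ee_rot: [2.191, 2.252, -0.0]
force: [1.0, 0.1, -0.1]
width: 0.325
t 8.85 tcp [658.7 244.8  49.5] tilt [-0. -0. -1.] F [ 1.   0.1 -0.1] w 29.9 j7 -0.66 j [-0.2   0.76 -0.39  1.51  0.33  0.94 -0.66]
shift now-axes cm [-0.18 -0.02  1.85]
turn -0.0 then shift cm [-0.18 -0.02  1.85]
turn 180.0 then shift cm [0.18 0.02 1.85]
```

```bash
python3 -m crank '[[[-0.15,0,0.8],0,255],[[0,0,0.6],0,255],[[0,0,0.3],0,255],[[0,0,0],0,255],[[0,0,0],0,255]]'
python3 - <<'E'
from h import *
plan(658.5,243,31,1.6)
E
```

```text
clock: 9.35
position: [0.6586, 0.2439, 0.0321]
ee_rot: [2.19, 2.252, 0.0]
force: [-0.2, 0.9, 0.1]
width: 0.323
t 9.35 tcp [658.6 243.9  32.1] tilt [ 0.  0. -1.] F [-0.2  0.9  0.1] w 29.7 j7 -0.67 j [-0.2   0.78 -0.39  1.52  0.34  0.91 -0.67]
shift now-axes cm [-0.09 -0.01  0.11]
turn 0.0 then shift cm [-0.09 -0.01  0.11]
turn -180.0 then shift cm [0.09 0.01 0.11]
```

```bash
python3 -m crank '[[[-0.05,0,0.15],0,255],[[0,0,0],0,255],[[0,0,0],0,200],[[0,0,0],0,110],[[0,0,0],0,110]]'
python3 -m crank '[[[0,0,0],0,110],[[0,0,-1],0,110],[[0,0,-3],0,110],[[0,0,-4],0,110],[[0,0,-4],0,110]]'
python3 - <<'E'
from h import *
p,d=get_image("wrist"); cal=get_calibration("wrist"); cv2.imwrite('pics/w4.png',p[:,:,::-1])
for m in masks_of('bottom_cover_mid','wrist')[:2]:
    P,uv=cloud(cal,d,m['region']); print(m['score'],rect(P),rect(onplane(cal,uv,.038)),np.percentile(P[:,2],[5,50,95]))
plan(460,228.5,130,10)
E
```

```text
clock: 9.85
position: [0.6586, 0.2435, 0.0306]
ee_rot: [2.19, 2.252, 0.0]
force: [-0.4, 0.5, -0.1]
width: 0.448
clock: 10.35
position: [0.6582, 0.2434, 0.1524]
ee_rot: [-2.19, -2.252, 0.0]
force: [0.2, 1.1, -0.0]
width: 0.567
0.62 ((662.7, 242.7), (126.2, 30.9), 1.8) ((662.9, 243.5), (123.4, 30.8), 1.4) [0.03485333 0.04440146 0.04656298]
0.29 ((462.9, 229.4), (124.6, 37.1), 9.5) ((482.5, 239.4), (111.4, 32.8), 10.0) [0.00644634 0.01288524 0.01573815]
t 10.45 tcp [661.6 245.5 158.2] tilt [ 0.01   0.005 -1.   ] F [ 0.1  0.3 -0. ] w 52.3 j7 -0.62 j [-0.18  0.65 -0.43  1.41  0.28  1.12 -0.62]
shift now-axes cm [ -1.15 -20.23   2.62]
turn -8.4 then shift cm [  1.82 -20.18   2.62]
turn 171.6 then shift cm [-1.82 20.18  2.62]
```

View pics/w4.png

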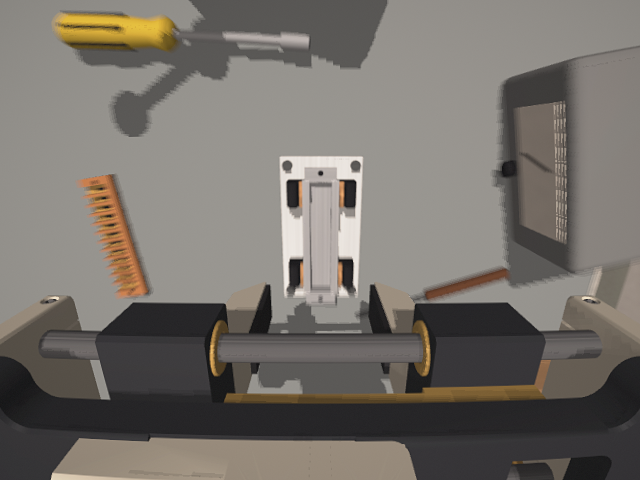

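```bash
python3 -m crank '[[[0,0,0],-8.4,110],[[0.4,-4,0],0,110],[[0.4,-4.5,0],0,110],[[0.4,-4.5,0],0,110],[[0.4,-4.5,0],0,110]]'
python3 -m crank '[[[0.2,-2.5,0.5],0,110],[[0,0,0],0,110],[[0,0,0],0,110],[[0,0,0],0,110]]'
python3 - <<'E'
from h import *
p,d=get_image("wrist"); cal=get_calibration("wrist"); cv2.imwrite('pics/w5.png',p[:,:,::-1])
plan(460,228.5,4,10)
for m in masks_of('lower_half_mid','wrist')[:2]:
    P,uv=cloud(cal,d,m['region']); print(m['score'],rect(P),rect(onplane(cal,uv,.009)),np.percentile(P[:,2],[5,50,95]))
p,d=get_image("top"); cal=get_calibration("top");cv2.imwrite('pics/t5.png',cv2.resize(p[60:260,80:320],(720,600))[:,:,::-1])
for m in masks_of('bottom_cover_mid','top')[:2]:
    P,uv=cloud(cal,d,m['region']); print(m['score'],rect(P),rect(onplane(cal,uv,.038)),np.percentile(P[:,2],[5,50,95]))
E
```

```text
clock: 10.95
position: [0.4817, 0.2285, 0.1508]
ee_rot: [2.019, 2.406, 0.001]
force: [0.8, 0.6, 0.2]
width: 0.572
clock: 11.35
position: [0.4598, 0.2265, 0.146]
ee_rot: [2.02, 2.405, 0.002]
force: [-0.1, 0.3, 0.2]
width: 0.57
t 11.4 tcp [459.8 226.5 145.8] tilt [ 0.001  0.001 -1.   ] F [-0.4 -0.  -1.3] w 52.4 j7 -0.64 j [-0.15  0.4  -0.53  1.91  0.26  0.9  -0.64]
shift now-axes cm [ 0.19  0.04 14.18]
turn -0.0 then shift cm [ 0.19  0.04 14.18]
turn 180.0 then shift cm [-0.19 -0.04 14.18]
0.73 ((460.0, 227.8), (120.2, 30.3), 9.1) ((459.7, 228.6), (119.3, 29.8), 9.5) [-0.00018982  0.00654355  0.00883434]
0.73 ((665.0, 243.7), (133.3, 88.0), 1.9) ((661.5, 245.1), (130.4, 90.2), 1.6) [0.00375619 0.00711751 0.0307166 ]
0.91 ((657.3, 243.8), (120.6, 30.0), 1.8) ((656.7, 243.0), (119.5, 30.9), 1.6) [0.02581724 0.03424156 0.03934873]
```

View pics/w5.png

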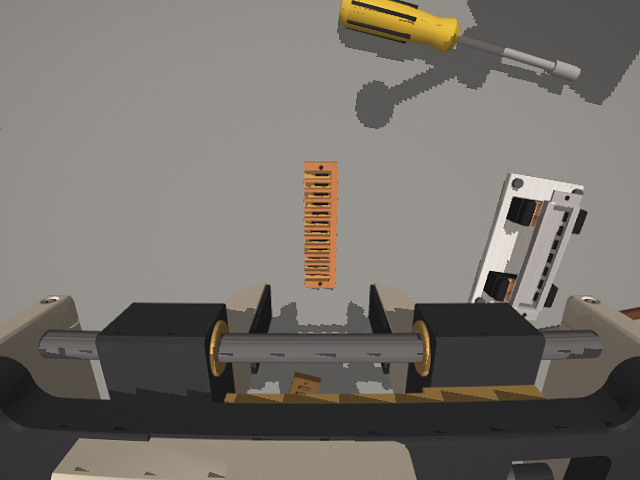

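View pics/t5.png

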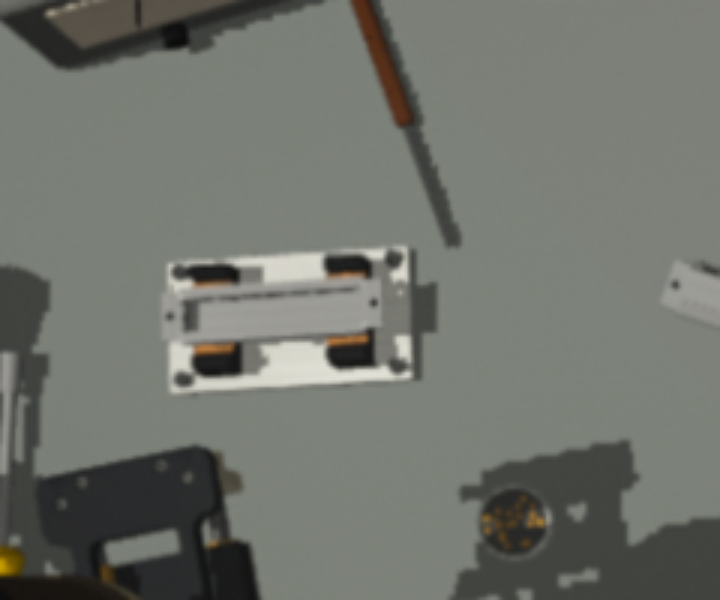

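```bash
python3 -m crank '[[[0.17,0.04,4],0,110],[[0,0,4],0,110],[[0,0,3],0,110],[[0,0,2],0,110],[[0,0,0],0,110]]'
python3 -m crank '[[[0,0,0.5],0,110],[[0,0,0.3],0,110],[[0,0,0],0,110]]'
python3 - <<'E'
from h import *
plan(460,228.3,4,9.7)
E
```

```text
clock: 12.05
position: [0.4572, 0.2271, 0.013]
ee_rot: [-2.018, -2.405, 0.007]
force: [-0.5, -1.0, 0.6]
width: 0.57
clock: 12.35
position: [0.4591, 0.2283, 0.0081]
ee_rot: [2.019, 2.406, 0.002]
force: [1.0, -0.2, -0.1]
width: 0.566
t 12.35 tcp [459.1 228.3   8.1] tilt [ 0.001  0.001 -1.   ] F [ 1.  -0.2 -0.1] w 52.0 j7 -0.79 j [-0.25  0.59 -0.43  2.03  0.42  0.6  -0.79]
shift now-axes cm [-0.02  0.09  0.41]
turn 0.3 then shift cm [-0.02  0.09  0.41]
turn -179.7 then shift cm [ 0.02 -0.09  0.41]
```

```bash
python3 -m crank '[[[0,0,0.4],0,110],[[0,0,0],0,255],[[0,0,0],0,255],[[0,0,0],0,255],[[0,0,0],0,255]]' 15
python3 - <<'E'
from h import *
plan(460,228.3,4,9.7)
E
python3 -m crank '[[[0,0,-1],0,255],[[0,0,-3],0,255],[[0,0,-4],0,255],[[0,0,-4],0,255],[[0,0,0],0,255]]'
python3 - <<'E'
from h import *
p,d=get_image("wrist"); cal=get_calibration("wrist"); cv2.imwrite('pics/w6.png',p[:,:,::-1])
plan(658.5,243.3,130,1.6)
E
```

```text
clock: 12.85
position: [0.4587, 0.2281, 0.0037]
ee_rot: [2.019, 2.407, 0.0]
force: [-0.3, -0.8, 0.6]
width: 0.324
t 12.85 tcp [458.7 228.1   3.7] tilt [ 0.  0. -1.] F [-0.3 -0.8  0.6] w 29.8 j7 -0.79 j [-0.26  0.6  -0.42  2.03  0.43  0.59 -0.79]
shift now-axes cm [-0.01  0.13 -0.03]
turn 0.3 then shift cm [-0.    0.13 -0.03]
turn -179.7 then shift cm [ 0.   -0.13 -0.03]
clock: 13.35
position: [0.461, 0.2302, 0.129]
ee_rot: [2.017, 2.405, 0.013]
force: [0.8, 0.8, 0.2]
width: 0.319
t 13.4 tcp [460.1 229.1 126.5] tilt [ 0.005  0.002 -1.   ] F [ 0.6  0.1 -1.7] w 29.7 j7 -0.67 j [-0.16  0.42 -0.53  1.93  0.28  0.85 -0.67]
shift now-axes cm [-2.04 19.79 -0.25]
turn 8.4 then shift cm [ 0.87 19.88 -0.25]
turn -171.6 then shift cm [ -0.87 -19.88  -0.25]
```

View pics/w6.png

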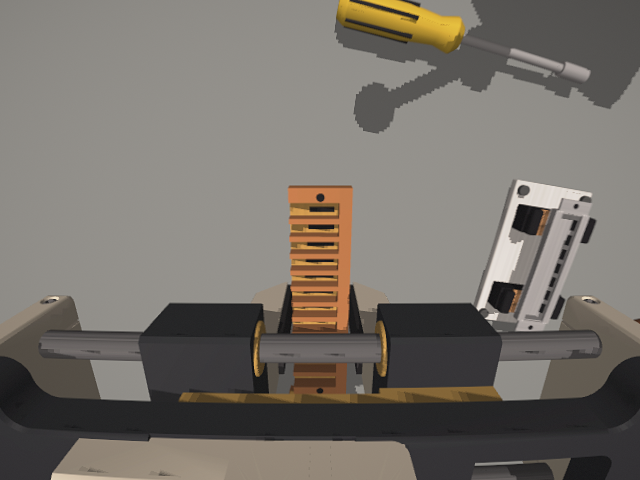

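```bash
python3 -m crank '[[[0,0,0],8.4,255],[[0.2,4,0],0,255],[[0.2,4.2,0],0,255],[[0.2,4.2,0],0,255],[[0.2,4.2,0],0,255]]'
python3 -m crank '[[[0.1,3,0],0,255],[[0,0,0],0,255],[[0,0,0],0,255],[[0,0,0],0,255]]'
python3 - <<'E'
from h import *
plan(658.5,243.3,42.5,1.6)
E
```

```text
clock: 13.9
position: [0.6251, 0.2402, 0.1222]
ee_rot: [-2.189, -2.252, 0.003]
force: [-0.4, 0.5, -0.4]
width: 0.322
clock: 14.3
position: [0.6526, 0.2428, 0.1226]
ee_rot: [-2.188, -2.253, 0.003]
force: [0.4, -0.1, -1.6]
width: 0.322
t 14.3 tcp [652.6 242.8 122.6] tilt [-0.002 -0.001 -1.   ] F [ 0.4 -0.1 -1.6] w 29.6 j7 -0.64 j [-0.18  0.68 -0.43  1.46  0.3   1.07 -0.64]
shift now-axes cm [0.04 0.61 8.01]
turn 0.1 then shift cm [0.04 0.61 8.01]
turn -179.9 then shift cm [-0.04 -0.61  8.01]
```

```bash
python3 -m crank '[[[0.04,0.6,2.5],0,255],[[0,0,2.5],0,255],[[0,0,1],0,255],[[0,0,0],0,255],[[0,0,0],0,255]]'
python3 -m crank '[[[0,0,0.6],0,255],[[0,0,0.5],0,255],[[0,0,0],0,255]]'
python3 - <<'E'
from h import *
plan(658.5,243.3,42,1.6)
E
```

```text
clock: 14.8
position: [0.6601, 0.2436, 0.0645]
ee_rot: [2.189, 2.253, 0.001]
force: [0.3, 1.6, -0.1]
width: 0.325
clock: 15.1
position: [0.6599, 0.2429, 0.0521]
ee_rot: [-2.19, -2.252, 0.001]
force: [-0.1, -0.3, -1.3]
width: 0.325
t 15.1 tcp [659.9 242.9  52.1] tilt [-0.001 -0.    -1.   ] F [-0.1 -0.3 -1.3] w 29.9 j7 -0.66 j [-0.19  0.76 -0.41  1.5   0.34  0.95 -0.66]
shift now-axes cm [ 0.04 -0.14  1.01]
turn 0.0 then shift cm [ 0.04 -0.14  1.01]
turn -180.0 then shift cm [-0.04  0.14  1.01]
```

```bash
python3 -m crank '[[[0.04,-0.1,0.6],0,255],[[0,0,0.4],0,255],[[0,0,0],0,255],[[0,0,0],0,255]]'
python3 - <<'E'
from h import *
plan(658.5,243.3,42,1.6)
E
```

```text
clock: 15.5
position: [0.6591, 0.2435, 0.0423]
ee_rot: [-2.19, -2.252, 0.0]
force: [0.4, 0.5, -0.2]
width: 0.323
t 15.5 tcp [659.1 243.5  42.3] tilt [-0. -0. -1.] F [ 0.4  0.5 -0.2] w 29.7 j7 -0.67 j [-0.19  0.77 -0.4   1.51  0.35  0.93 -0.67]
shift now-axes cm [-0.02 -0.06  0.03]
turn 0.0 then shift cm [-0.02 -0.06  0.03]
turn -180.0 then shift cm [0.02 0.06 0.03]
```

```bash
python3 -m crank '[[[0,-0.03,0.05],0,255],[[0,0,0],0,255],[[0,0,0],0,200],[[0,0,0],0,110],[[0,0,0],0,110]]'
python3 -m crank '[[[0,0,0],0,110],[[0,0,-1],0,110],[[0,0,-3],0,110],[[0,0,-4],0,110],[[0,0,-3],0,110]]'
python3 -m crank '[[[0,0,0],0,110],[[0,0,0],0,110]]'
python3 - <<'E'
from h import *
p,d=get_image("wrist"); cal=get_calibration("wrist"); cv2.imwrite('pics/w7.png',p[:,:,::-1])
for m in masks_of('lower_half_mid','wrist')[:2]:
    P,uv=cloud(cal,d,m['region']); print(m['score'],rect(P),rect(onplane(cal,uv,.047)),np.percentile(P[:,2],[5,50,95]))
plan(467.5,-0.9,145,-6.7)
E
```

```text
clock: 16.0
position: [0.6589, 0.2435, 0.0421]
ee_rot: [2.19, 2.252, -0.0]
force: [0.1, 0.8, 0.1]
width: 0.45
clock: 16.5
position: [0.6593, 0.244, 0.1551]
ee_rot: [2.19, 2.252, 0.003]
force: [0.6, 0.4, -0.5]
width: 0.569
clock: 16.7
position: [0.6593, 0.2437, 0.1534]
ee_rot: [2.189, 2.252, 0.003]
force: [0.1, -0.3, 0.1]
width: 0.566
0.71 ((658.0, 230.9), (144.7, 36.2), 1.2) ((658.0, 244.4), (120.5, 31.1), 1.4) [0.03664567 0.04368817 0.04580043]
t 16.8 tcp [658.4 243.  151.2] tilt [-0.001 -0.001 -1.   ] F [ 0.1 -0.  -0.8] w 52.4 j7 -0.62 j [-0.17  0.66 -0.43  1.42  0.29  1.12 -0.62]
shift now-axes cm [-23.85 -19.76   0.66]
turn 8.3 then shift cm [-26.45 -16.11   0.66]
turn -171.7 then shift cm [26.45 16.11  0.66]
```

View pics/w7.png

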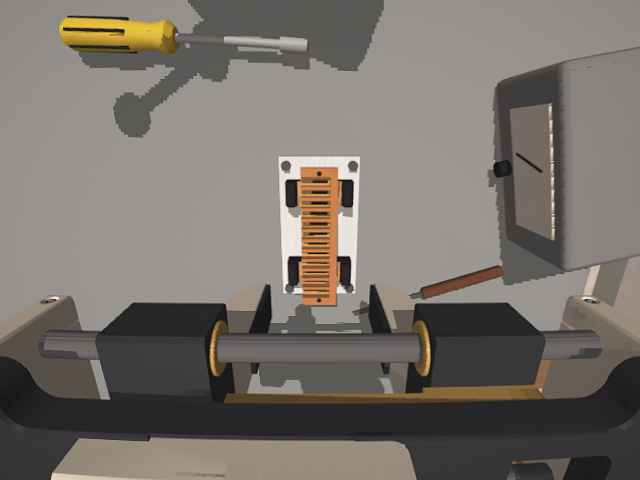

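Lower half sits squarely at (319,235), its outline covering the cover below. Next, the upper half.

```bash
python3 -m crank '[[[0,0,0],8.3,110],[[-3,-1.8,0],0,110],[[-4.1,-2.5,0],0,110],[[-4.1,-2.5,0],0,110],[[-4.1,-2.5,0],0,110]]'
python3 -m crank '[[[-4.1,-2.5,0],0,110],[[-4.1,-2.5,0],0,110],[[-2.6,-1.5,0],0,110],[[0,0,0],0,110],[[0,0,0],0,110]]'
python3 -m crank '[[[0,0,0],0,110],[[0,0,0],0,110]]'
python3 - <<'E'
from h import *
p,d=get_image("wrist"); cal=get_calibration("wrist"); cv2.imwrite('pics/w8.png',p[:,:,::-1])
for m in masks_of('upper_half_mid','wrist')[:2]:
    P,uv=cloud(cal,d,m['region']); print(m['score'],rect(P),rect(onplane(cal,uv,.009)),np.percentile(P[:,2],[5,50,95]))
plan(468,-0.9,4,-6.7)
E
```

```text
clock: 17.3
position: [0.5466, 0.1007, 0.1506]
ee_rot: [-2.346, -2.087, 0.004]
force: [0.2, -1.3, 0.6]
width: 0.57
clock: 17.8
position: [0.4711, 0.0021, 0.1515]
ee_rot: [-2.348, -2.086, 0.001]
force: [0.0, 0.6, -0.3]
width: 0.567
clock: 18.0
position: [0.4721, 0.0039, 0.1518]
ee_rot: [-2.345, -2.09, -0.001]
force: [-0.3, 0.3, -0.0]
width: 0.571
0.76 ((469.1, -2.3), (120.8, 31.2), -6.3) ((469.1, -1.6), (120.0, 30.9), -6.6) [0.00708278 0.00829669 0.00945953]
t 18.1 tcp [471.9   3.6 151.8] tilt [-0.  0. -1.] F [-0.2  0.   0.7] w 52.9 j7 -0.42 j [ 0.24  0.31 -0.45  2.    0.18  0.86 -0.42]
shift now-axes cm [-0.5  -0.33 14.78]
turn 0.1 then shift cm [-0.5  -0.33 14.78]
turn -179.9 then shift cm [ 0.5   0.33 14.78]
```

View pics/w8.png

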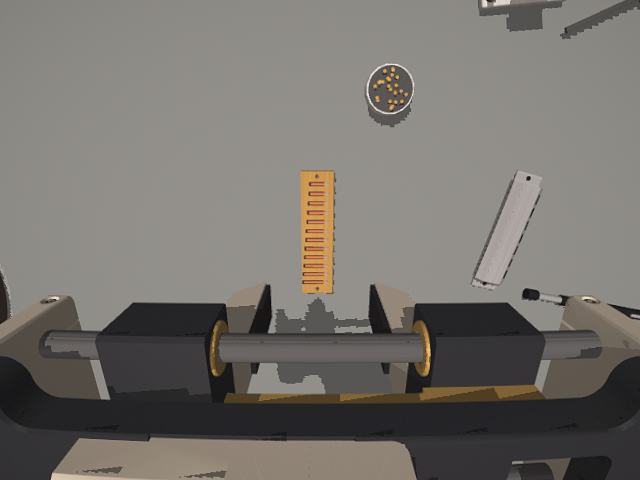

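```bash
python3 -m crank '[[[-0.55,-0.26,4],0,110],[[0,0,4],0,110],[[0,0,3],0,110],[[0,0,2],0,110],[[0,0,0],0,110]]'
python3 -m crank '[[[0,0,0.6],0,110],[[0,0,0.4],0,110],[[0,0,0],0,110],[[0,0,0],0,110]]'
python3 - <<'E'
from h import *
plan(468.7,-1.5,4,-6.6)
E
```

```text
clock: 18.6
position: [0.4667, -0.002, 0.0197]
ee_rot: [-2.344, -2.087, 0.005]
force: [-0.1, -0.5, -0.5]
width: 0.569
clock: 19.0
position: [0.4688, -0.0025, 0.0126]
ee_rot: [2.347, 2.087, 0.001]
force: [1.0, 0.7, 0.5]
width: 0.57
t 19.0 tcp [468.8  -2.5  12.6] tilt [ 0.001 -0.    -1.   ] F [1.  0.7 0.5] w 52.5 j7 -0.56 j [ 0.16  0.52 -0.35  2.14  0.34  0.53 -0.56]
shift now-axes cm [ 0.09 -0.03  0.86]
turn -0.1 then shift cm [ 0.09 -0.03  0.86]
turn 179.9 then shift cm [-0.09  0.03  0.86]
```

```bash
python3 -m crank '[[[0.09,0,0.5],0,110],[[0,0,0.35],0,110],[[0,0,0],0,110],[[0,0,0],0,110]]'
python3 - <<'E'
from h import *
plan(468.7,-1.5,4,-6.6)
E
python3 -m crank '[[[0,0,0],0,255],[[0,0,0],0,255],[[0,0,0],0,255],[[0,0,0],0,255],[[0,0,0],0,255]]' 15
python3 -m crank '[[[0,0,-1],0,255],[[0,0,-3],0,255],[[0,0,-4],0,255],[[0,0,-4],0,255],[[0,0,0],0,255]]'
python3 - <<'E'
from h import *
p,d=get_image("wrist"); cal=get_calibration("wrist"); cv2.imwrite('pics/w9.png',p[:,:,::-1])
plan(658.7,243.5,130,1.6)
E
```

```text
clock: 19.4
position: [0.4684, -0.0016, 0.0034]
ee_rot: [-2.347, -2.088, 0.0]
force: [0.5, 0.5, 0.2]
width: 0.569
t 19.4 tcp [468.4  -1.6   3.4] tilt [-0. -0. -1.] F [0.5 0.5 0.2] w 52.4 j7 -0.58 j [ 0.14  0.54 -0.34  2.14  0.35  0.51 -0.58]
shift now-axes cm [ 0.01  0.03 -0.06]
turn -0.1 then shift cm [ 0.01  0.03 -0.06]
turn 179.9 then shift cm [-0.01 -0.03 -0.06]
clock: 19.9
position: [0.4685, -0.0016, 0.0036]
ee_rot: [2.347, 2.088, 0.0]
force: [-0.7, 0.9, 0.2]
width: 0.324
clock: 20.4
position: [0.4714, -0.001, 0.1287]
ee_rot: [2.343, 2.085, 0.01]
force: [0.0, 0.4, -0.7]
width: 0.324
t 20.45 tcp [470.2  -1.4 126.4] tilt [ 0.005 -0.    -1.   ] F [-0.3  0.  -1.8] w 29.8 j7 -0.44 j [ 0.25  0.34 -0.45  2.04  0.21  0.8  -0.44]
shift now-axes cm [26.53 15.87 -0.26]
turn -8.3 then shift cm [23.96 19.53 -0.26]
turn 171.7 then shift cm [-23.96 -19.53  -0.26]
```

View pics/w9.png

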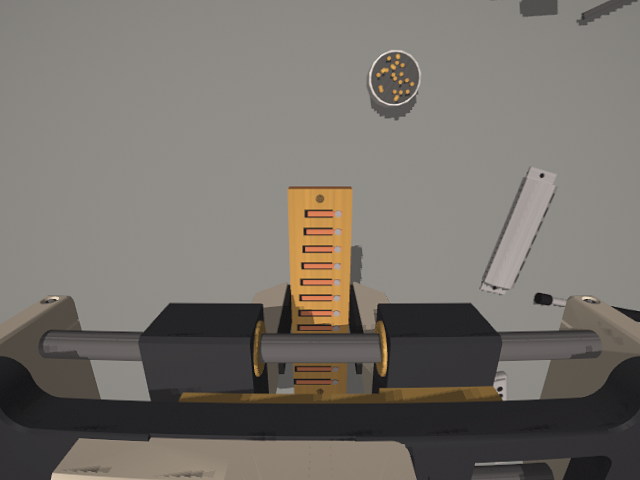

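```bash
python3 -m crank '[[[0,0,0],-8.3,255],[[2.5,2,0],0,255],[[3.8,3.1,0],0,255],[[3.8,3.1,0],0,255],[[3.8,3.1,0],0,255]]'
python3 -m crank '[[[3.8,3.1,0],0,255],[[3.8,3.1,0],0,255],[[2.4,2,0],0,255],[[0,0,0],0,255],[[0,0,0],0,255]]'
python3 -m crank '[[[0,0,0],0,255],[[0,0,0],0,255]]'
python3 - <<'E'
from h import *
plan(658.7,243.5,51,1.6)
E
```

```text
clock: 20.95
position: [0.5777, 0.1414, 0.1225]
ee_rot: [-2.19, -2.251, 0.003]
force: [0.7, 0.3, 0.1]
width: 0.323
clock: 21.45
position: [0.6557, 0.2431, 0.1217]
ee_rot: [-2.188, -2.253, 0.004]
force: [-0.3, -1.6, -0.9]
width: 0.319
clock: 21.65
position: [0.6563, 0.2412, 0.1233]
ee_rot: [2.191, 2.251, -0.002]
force: [-0.2, -0.2, -0.4]
width: 0.328
t 21.65 tcp [656.3 241.2 123.3] tilt [-0.001 -0.001 -1.   ] F [-0.2 -0.2 -0.4] w 30.2 j7 -0.64 j [-0.17  0.68 -0.43  1.46  0.31  1.07 -0.64]
shift now-axes cm [0.23 0.25 7.23]
turn -0.1 then shift cm [0.23 0.25 7.23]
turn 179.9 then shift cm [-0.23 -0.25  7.23]
```

```bash
python3 -m crank '[[[0.2,0.22,2.5],0,255],[[0,0,2],0,255],[[0,0,1],0,255],[[0,0,0],0,255],[[0,0,0],0,255]]'
python3 -m crank '[[[0,0,0.5],0,255],[[0,0,0.3],0,255],[[0,0,0],0,255],[[0,0,0],0,255]]'
python3 - <<'E'
from h import *
plan(658.7,243.5,51,1.6)
E
```

```text
clock: 22.15
position: [0.6591, 0.2447, 0.0693]
ee_rot: [2.19, 2.252, 0.001]
force: [0.2, 0.3, 0.4]
width: 0.321
clock: 22.55
position: [0.6588, 0.2449, 0.0606]
ee_rot: [2.19, 2.252, 0.0]
force: [0.0, 0.2, -0.8]
width: 0.323
t 22.55 tcp [658.8 244.9  60.6] tilt [ 0. -0. -1.] F [ 0.   0.2 -0.8] w 29.8 j7 -0.67 j [-0.19  0.75 -0.41  1.5   0.34  0.96 -0.67]
shift now-axes cm [-0.14 -0.02  0.96]
turn 0.0 then shift cm [-0.14 -0.02  0.96]
turn -180.0 then shift cm [0.14 0.02 0.96]
```

```bash
python3 -m crank '[[[-0.12,0,0.6],0,255],[[0,0,0.35],0,255],[[0,0,0],0,255],[[0,0,0],0,255],[[0,0,0],0,255]]'
python3 - <<'E'
from h import *
plan(658.7,243.5,50.6,1.6)
E
```

```text
clock: 23.05
position: [0.6587, 0.2436, 0.0508]
ee_rot: [-2.19, -2.252, 0.001]
force: [-0.1, -0.3, -0.9]
width: 0.322
t 23.05 tcp [658.7 243.6  50.8] tilt [-0. -0. -1.] F [-0.1 -0.3 -0.9] w 29.7 j7 -0.67 j [-0.19  0.76 -0.41  1.5   0.34  0.95 -0.67]
shift now-axes cm [-0.01 -0.    0.02]
turn 0.0 then shift cm [-0.01 -0.    0.02]
turn -180.0 then shift cm [0.01 0.   0.02]
```

```bash
python3 -m crank '[[[0,0,0.03],0,255],[[0,0,0],0,255],[[0,0,0],0,200],[[0,0,0],0,110],[[0,0,0],0,110]]'
python3 -m crank '[[[0,0,0],0,110],[[0,0,-1],0,110],[[0,0,-3],0,110],[[0,0,-4],0,110],[[0,0,-3],0,110]]'
python3 -m crank '[[[0,0,0],0,110],[[0,0,0],0,110]]'
python3 - <<'E'
from h import *
p,d=get_image("wrist"); cal=get_calibration("wrist"); cv2.imwrite('pics/w10.png',p[:,:,::-1])
for m in masks_of('upper_half_mid','wrist')[:2]:
    P,uv=cloud(cal,d,m['region']); print(m['score'],rect(P),rect(onplane(cal,uv,.056)),np.percentile(P[:,2],[5,50,95]))
plan(653,-22,150,-20.4)
E
```

```text
clock: 23.55
position: [0.6589, 0.2438, 0.0507]
ee_rot: [-2.19, -2.252, -0.0]
force: [-0.4, -0.3, 0.2]
width: 0.449
clock: 24.05
position: [0.6593, 0.2442, 0.1638]
ee_rot: [2.189, 2.252, 0.003]
force: [0.5, -0.4, -0.0]
width: 0.572
clock: 24.25
position: [0.6592, 0.2439, 0.1621]
ee_rot: [2.189, 2.252, 0.003]
force: [0.5, -0.3, -0.6]
width: 0.569
0.8 ((659.1, 242.2), (122.0, 35.4), -0.3) ((658.1, 243.5), (120.0, 30.5), 1.3) [0.05284401 0.05404855 0.05522379]
t 24.35 tcp [658.3 243.2 159.8] tilt [-0.001 -0.001 -1.   ] F [-0.1  0.4  0.1] w 52.2 j7 -0.62 j [-0.17  0.66 -0.44  1.41  0.29  1.14 -0.62]
shift now-axes cm [-26.5   -1.27   1.01]
turn 22.0 then shift cm [-25.04   8.75   1.01]
turn -158.0 then shift cm [25.04 -8.75  1.01]
```

View pics/w10.png

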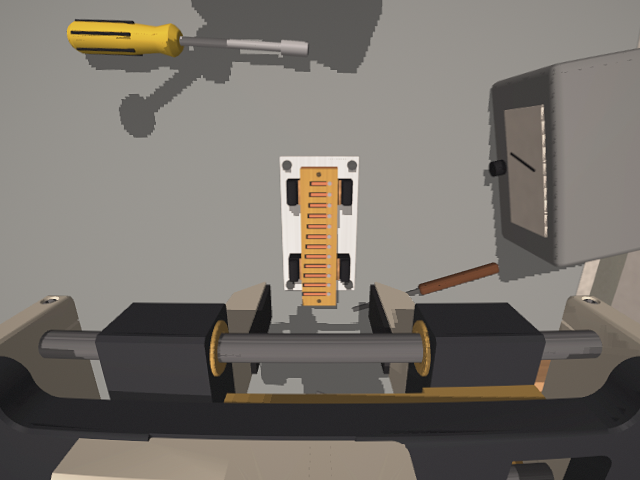

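```bash
python3 -m crank '[[[0,0,0],7.3,110],[[0,0,0],7.3,110],[[0,0,0],7.4,110],[[-3,1,0],0,110],[[-4.4,1.5,0],0,110]]'
python3 -m crank '[[[-4.4,1.5,0],0,110],[[-4.4,1.6,0],0,110],[[-4.4,1.6,0],0,110],[[-4.4,1.5,0],0,110],[[0,0,0],0,110]]'
python3 -m crank '[[[0,0,0.5],0,110],[[0,0,0.5],0,110],[[0,0,0],0,110],[[0,0,0],0,110]]'
python3 - <<'E'
from h import *
p,d=get_image("wrist"); cal=get_calibration("wrist"); cv2.imwrite('pics/w11.png',p[:,:,::-1])
for m in masks_of('top_cover_mid','wrist')[:2]:
    P,uv=cloud(cal,d,m['region']); print(m['score'],rect(P),rect(onplane(cal,uv,.006)),np.percentile(P[:,2],[5,50,95]))
plan(653,-22,4,-20.4)
E
```

```text
clock: 24.85
position: [0.6549, 0.1686, 0.1591]
ee_rot: [-2.572, -1.799, 0.002]
force: [1.1, -0.9, 0.3]
width: 0.571
clock: 25.35
position: [0.6522, -0.0316, 0.1589]
ee_rot: [2.587, 1.777, -0.009]
force: [0.6, 0.1, -0.3]
width: 0.574
clock: 25.75
position: [0.653, -0.0193, 0.1502]
ee_rot: [-2.577, -1.796, 0.001]
force: [-0.4, 1.0, 0.2]
width: 0.572
0.89 ((653.4, -23.5), (120.1, 30.3), -21.1) ((654.0, -22.1), (117.7, 30.2), -21.1) [0.00141226 0.01089072 0.0124895 ]
t 25.85 tcp [653.4 -19.8 150.7] tilt [-0.  0. -1.] F [-0.3  0.   0.2] w 52.2 j7 -0.58 j [ 0.17  0.57 -0.34  1.56  0.21  1.04 -0.58]
shift now-axes cm [-0.22  0.04 14.67]
turn 0.1 then shift cm [-0.22  0.04 14.67]
turn -179.9 then shift cm [ 0.22 -0.04 14.67]
```

View pics/w11.png

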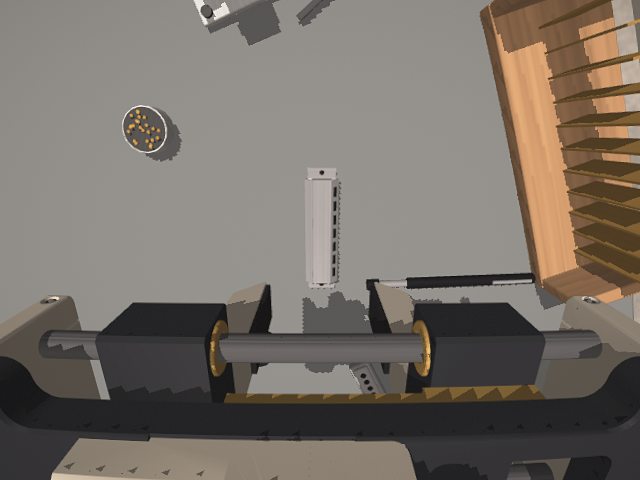

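```bash
python3 -m crank '[[[-0.25,0.08,4],0.4,110],[[0,0,4],0,110],[[0,0,3],0,110],[[0,0,2],0,110],[[0,0,0],0,110]]'
python3 -m crank '[[[0,0,0.5],0,110],[[0,0,0.4],0,110],[[0,0,0],0,110],[[0,0,0],0,110]]'
python3 - <<'E'
from h import *
plan(653.5,-22.5,4,-20.8)
E
```

```text
clock: 26.35
position: [0.6511, -0.0234, 0.0178]
ee_rot: [-2.583, -1.784, 0.007]
force: [-0.3, 0.0, 0.7]
width: 0.571
clock: 26.75
position: [0.6537, -0.0236, 0.0126]
ee_rot: [2.585, 1.784, 0.002]
force: [-0.2, 0.1, 0.2]
width: 0.564
t 26.75 tcp [653.7 -23.6  12.6] tilt [ 0.001 -0.    -1.   ] F [-0.2  0.1  0.2] w 51.9 j7 -0.64 j [ 0.15  0.73 -0.3   1.67  0.28  0.78 -0.64]
shift now-axes cm [ 0.1  -0.06  0.86]
turn 0.0 then shift cm [ 0.1  -0.06  0.86]
turn -180.0 then shift cm [-0.1   0.06  0.86]
```

```bash
python3 -m crank '[[[0.08,-0.03,0.5],0,110],[[0,0,0.45],0,110],[[0,0,0],0,110],[[0,0,0],0,110]]'
python3 - <<'E'
from h import *
plan(653.5,-22.5,3,-20.8)
E
python3 -m crank '[[[0,0,0],0,255],[[0,0,0],0,255],[[0,0,0],0,255],[[0,0,0],0,255],[[0,0,0],0,255]]' 15
python3 -m crank '[[[0,0,-1],0,255],[[0,0,-3],0,255],[[0,0,-4],0,255],[[0,0,-4],0,255],[[0,0,0],0,255]]'
python3 - <<'E'
from h import *
p,d=get_image("wrist"); cal=get_calibration("wrist"); cv2.imwrite('pics/w12.png',p[:,:,::-1])
plan(658.7,243.5,130,1.6)
E
```

```text
clock: 27.15
position: [0.653, -0.0227, 0.002]
ee_rot: [-2.586, -1.784, 0.001]
force: [-0.3, 0.6, 0.2]
width: 0.568
t 27.15 tcp [653.  -22.7   2. ] tilt [-0. -0. -1.] F [-0.3  0.6  0.2] w 52.3 j7 -0.65 j [ 0.14  0.74 -0.29  1.68  0.29  0.77 -0.65]
shift now-axes cm [ 0.04  0.04 -0.1 ]
turn 0.0 then shift cm [ 0.04  0.04 -0.1 ]
turn -180.0 then shift cm [-0.04 -0.04 -0.1 ]
clock: 27.65
position: [0.6533, -0.0227, 0.0024]
ee_rot: [2.586, 1.784, 0.0]
force: [-0.8, -0.1, 0.4]
width: 0.325
clock: 28.15
position: [0.6569, -0.0222, 0.1292]
ee_rot: [2.581, 1.781, 0.014]
force: [1.2, -0.5, -0.4]
width: 0.324
t 28.2 tcp [655.3 -22.5 126.2] tilt [ 0.007  0.    -1.   ] F [ 0.9  0.  -0.9] w 29.9 j7 -0.6 j [ 0.17  0.6  -0.34  1.59  0.22  0.99 -0.6 ]
shift now-axes cm [24.98 -9.13 -0.37]
turn -22.4 then shift cm [26.58  1.08 -0.37]
turn 157.6 then shift cm [-26.58  -1.08  -0.37]
```

View pics/w12.png

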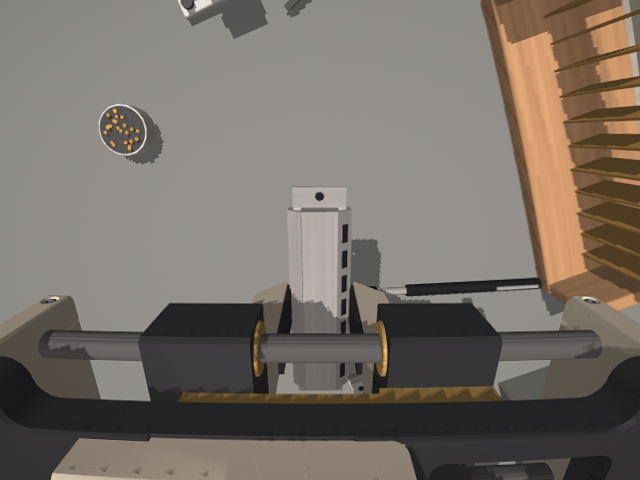

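```bash
python3 -m crank '[[[0,0,0],-7.4,255],[[0,0,0],-7.5,255],[[0,0,0],-7.5,255],[[3,0.1,0],0,255],[[4.5,0.2,0],0,255]]'
python3 -m crank '[[[4.5,0.2,0],0,255],[[4.5,0.2,0],0,255],[[4.5,0.2,0],0,255],[[4.5,0.2,0],0,255],[[1,0,0],0,255]]'
python3 -m crank '[[[0,0,0],0,255],[[0,0,0],0,255],[[0,0,0],0,255],[[0,0,0],0,255]]'
python3 - <<'E'
from h import *
plan(658.7,243.5,58.7,1.6)
E
```

```text
clock: 28.7
position: [0.6537, 0.0484, 0.1208]
ee_rot: [2.196, 2.246, -0.005]
force: [0.9, 0.3, -0.7]
width: 0.322
clock: 29.2
position: [0.654, 0.2503, 0.1214]
ee_rot: [-2.178, -2.258, -0.002]
force: [0.1, 0.1, 0.3]
width: 0.325
clock: 29.6
position: [0.6573, 0.2401, 0.1221]
ee_rot: [2.193, 2.249, -0.001]
force: [-0.7, -0.2, 0.6]
width: 0.325
t 29.6 tcp [657.3 240.1 122.1] tilt [-0.    -0.001 -1.   ] F [-0.7 -0.2  0.6] w 29.9 j7 -0.64 j [-0.17  0.69 -0.43  1.46  0.31  1.07 -0.64]
shift now-axes cm [0.35 0.15 6.34]
turn -0.1 then shift cm [0.35 0.15 6.34]
turn 179.9 then shift cm [-0.35 -0.15  6.34]
```

```bash
python3 -m crank '[[[0.28,0.13,2],0,255],[[0,0,2],0,255],[[0,0,0.8],0,255],[[0,0,0],0,255],[[0,0,0],0,255]]'
python3 -m crank '[[[0,0,0.5],0,255],[[0,0,0],0,255],[[0,0,0],0,255]]'
python3 - <<'E'
from h import *
plan(658.7,243.5,58.7,1.6)
E
```

```text
clock: 30.1
position: [0.6584, 0.245, 0.0749]
ee_rot: [2.191, 2.251, 0.001]
force: [-0.1, -1.4, 0.4]
width: 0.324
clock: 30.4
position: [0.6581, 0.2454, 0.0695]
ee_rot: [2.19, 2.252, 0.001]
force: [0.7, 0.8, -0.8]
width: 0.325
t 30.4 tcp [658.1 245.4  69.5] tilt [ 0.  0. -1.] F [ 0.7  0.8 -0.8] w 29.9 j7 -0.66 j [-0.19  0.74 -0.41  1.49  0.33  0.98 -0.66]
shift now-axes cm [-0.19  0.06  1.08]
turn 0.0 then shift cm [-0.19  0.06  1.08]
turn -180.0 then shift cm [ 0.19 -0.06  1.08]
```

```bash
python3 -m crank '[[[-0.15,0.05,0.6],0,255],[[0,0,0.45],0,255],[[0,0,0],0,255],[[0,0,0],0,255],[[0,0,0],0,255]]'
python3 - <<'E'
from h import *
plan(658.7,243.5,58.5,1.6)
E
```

```text
clock: 30.9
position: [0.6584, 0.2438, 0.0584]
ee_rot: [-2.19, -2.252, 0.001]
force: [-0.9, 0.1, 0.1]
width: 0.323
t 30.9 tcp [658.4 243.8  58.4] tilt [-0. -0. -1.] F [-0.9  0.1  0.1] w 29.7 j7 -0.66 j [-0.19  0.75 -0.41  1.5   0.34  0.96 -0.66]
shift now-axes cm [-0.03  0.03 -0.01]
turn 0.0 then shift cm [-0.03  0.03 -0.01]
turn -180.0 then shift cm [ 0.03 -0.03 -0.01]
```

```bash
python3 -m crank '[[[0,0,0],0,255],[[0,0,0],0,200],[[0,0,0],0,110],[[0,0,0],0,110],[[0,0,0],0,110]]'
python3 -m crank '[[[0,0,-1],0,110],[[0,0,-3],0,110],[[0,0,-3],0,110],[[0,0,-3],0,110],[[0,0,0],0,110]]'
python3 -m crank '[[[0,0,0],0,110],[[0,0,0],0,110],[[0,0,0],0,110]]'
python3 - <<'E'
from h import *
p,d=get_image("wrist"); cal=get_calibration("wrist"); cv2.imwrite('pics/w13.png',p[:,:,::-1])
for m in masks_of('top_cover_mid','wrist')[:2]:
    P,uv=cloud(cal,d,m['region']); print(m['score'],rect(P),rect(onplane(cal,uv,.062)),np.percentile(P[:,2],[5,50,95]))
plan(653,-22,150,-20.4)
E
```

```text
clock: 31.4
position: [0.6585, 0.2438, 0.0588]
ee_rot: [2.19, 2.252, 0.0]
force: [0.1, 0.6, -0.5]
width: 0.529
clock: 31.9
position: [0.6608, 0.2454, 0.1647]
ee_rot: [2.188, 2.25, 0.012]
force: [1.3, -0.7, 0.9]
width: 0.572
clock: 32.2
position: [0.6579, 0.2434, 0.1575]
ee_rot: [-2.19, -2.252, 0.003]
force: [-0.9, 0.2, 0.3]
width: 0.566
0.87 ((660.1, 243.7), (120.2, 34.1), 1.9) ((658.5, 245.4), (117.7, 30.9), 1.8) [0.05717434 0.06675355 0.06833726]
t 32.3 tcp [658.  243.5 157.7] tilt [-0.002 -0.001 -1.   ] F [ 0.1 -0.4 -0.1] w 52.2 j7 -0.62 j [-0.17  0.66 -0.44  1.41  0.29  1.14 -0.62]
shift now-axes cm [-26.53  -1.25   0.79]
turn 22.0 then shift cm [-25.06   8.78   0.79]
turn -158.0 then shift cm [25.06 -8.78  0.79]
```

View pics/w13.png

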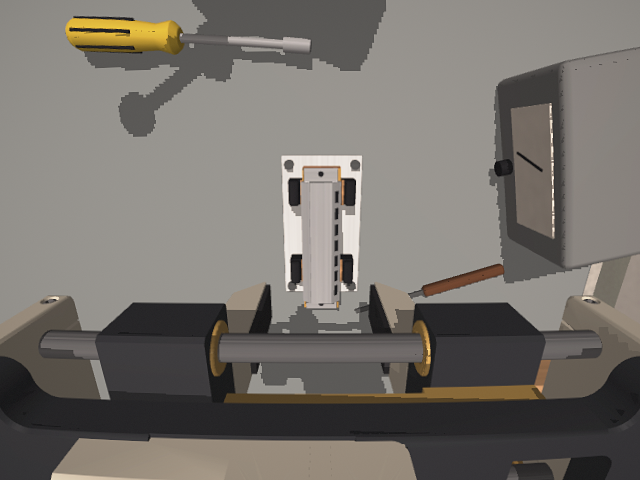

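```bash
python3 -m crank '[[[-2,-3,-0.5],0,110],[[-3,-4,0],0,110],[[-3,-4,0],0,110],[[-3,-4,0],0,110],[[-3,-3,0],0,110]]'
python3 -m crank '[[[0,0,0],0,110],[[0,0,0],0,110],[[0,0,0],0,110],[[0,0,0],0,110]]'
python3 - <<'E'
from h import *
for cam in('top','scene'):
    p,d=get_image(cam); cal=get_calibration(cam)
    b=p[100:240,90:290] if cam=='top' else p[200:340,400:600]
    cv2.imwrite(f'pics/{cam}14.png',cv2.resize(b,(800,560),interpolation=cv2.INTER_CUBIC)[:,:,::-1])
    for n,h in (('top_cover_mid',.062),('mouthpiece_mid',.014)):
        for m in masks_of(n,cam)[:1]:
            P,uv=cloud(cal,d,m['region']); print(cam,n,round(m['score'],2),rect(P[P[:,2]>.003]),rect(onplane(cal,uv,h)),np.percentile(P[:,2],[5,50,95]))
plan(653,-22,150,-20.4)
E
```

```text
clock: 32.8
position: [0.4797, 0.0976, 0.1632]
ee_rot: [-2.189, -2.253, 0.002]
force: [1.1, -0.5, 0.1]
width: 0.569
clock: 33.2
position: [0.4834, 0.1, 0.1637]
ee_rot: [-2.188, -2.253, -0.001]
force: [0.5, 0.2, 0.6]
width: 0.573
top top_cover_mid 0.94 ((630.5, 183.1), (249.2, 73.2), -23.3) ((657.9, 242.7), (119.5, 32.4), 2.1) [0.05601878 0.06600557 0.06930094]
top mouthpiece_mid 0.58 ((645.1, -239.9), (128.8, 25.1), 5.4) ((643.8, -237.9), (127.5, 25.3), 5.6) [0.00621893 0.01248985 0.01607105]
scene top_cover_mid 0.69 ((660.4, 244.6), (122.9, 34.1), 2.3) ((661.4, 241.1), (121.3, 34.2), 1.8) [0.0562792  0.06543191 0.06843963]
scene mouthpiece_mid 0.71 ((647.8, -239.1), (128.0, 26.8), 5.3) ((653.5, -238.5), (129.5, 29.3), 5.0) [-7.43538162e-05  1.08442471e-02  1.43759048e-02]
t 33.5 tcp [482.6  99.2 163.6] tilt [-0.  0. -1.] F [ 0.5 -0.1  0. ] w 52.4 j7 -0.49 j [ 0.09  0.34 -0.5   1.94  0.2   0.91 -0.49]
shift now-axes cm [-12.6   16.69   1.35]
turn 22.0 then shift cm [-5.42 20.19  1.35]
turn -158.0 then shift cm [  5.42 -20.19   1.35]
```

View pics/top14.png

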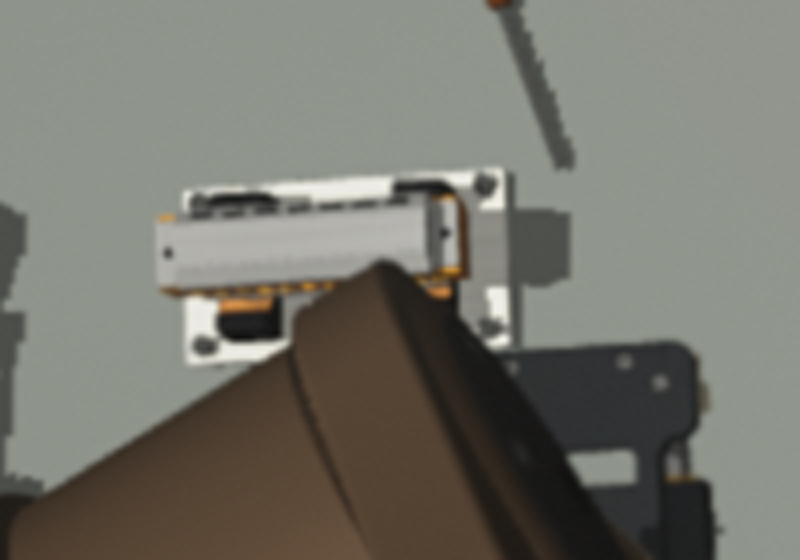

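View pics/scene14.png

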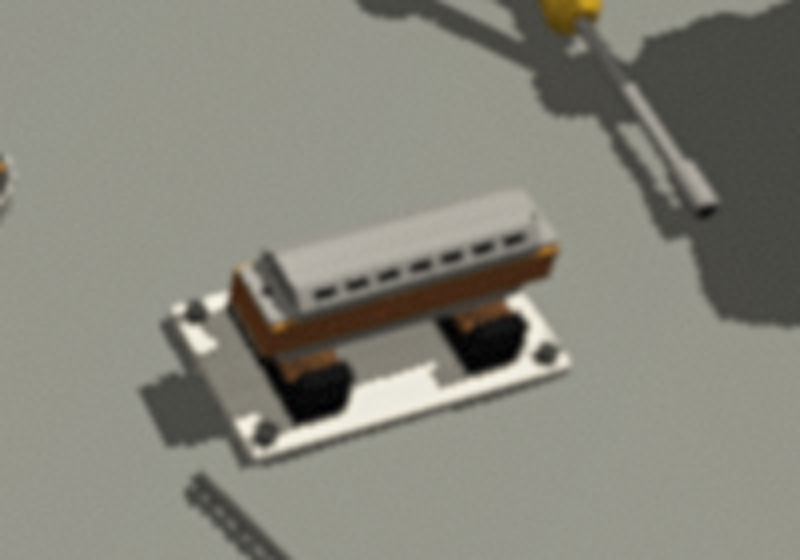

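The pictures show the stack squared up: the scene view (stack at 235–560, 190–350) has all layers flush and level, vents to the back. The mouthpiece is where it was, within about 1 mm. I'm handing the job in.

```bash
python3 -c "
from cell import workorder
print(workorder.sign_off())"
```

```text
the job is handed in; nothing more can be done
None
```

The octave harmonica is laid up in the cradle in order: bottom cover, lower comb half, upper comb half, top cover. I let go of each piece before fetching the next, and handed the job in at about 33.5 s on the robot's clock.

Last checks, all from camera images:
- **Position:** with x and y in mm, I measured the seat at about (658, 243). Each piece was measured as it was placed:

| Piece | Measured centre (x, y), mm |
|---|---|
| Bottom cover | (657, 243.4) |
| Lower comb half | (658, 244.4) |
| Upper comb half | (658.1, 243.5) |
| Top cover | (658–661, 241–245) |

- **Direction:** the pieces lay at 1.3–2.3° yaw against the cradle's 1.6°, which is well within tolerance. The mouth edges face the cradle's front.
- **Height:** the top of the stack read about 68 mm above the desk, as expected for four seated pieces. The scene view shows the layers flush and level.
- **Mouthpiece:** any apparent shift was under 1 mm, which is within measuring noise.
- **Disagreements:** the top and scene cameras differ by 2–4 mm on the top cover's position, about what their calibration and viewing angles explain. In the last top view the arm partly covered the stack, so one depth-based fit there was spoiled and I ignored it.
- **Not confirmed:** the hand-in gave no verdict, so I have no confirmation beyond these checks.

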